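Hang three nesting fixings trays on the bench hook

TASK

Tidy away the three empty fixings trays: hang them by their slots on the hook stand's bar with their open fronts facing outwards to the lip, the largest first, then the middle one nested in it, then the smallest in that, pushing each back along the bar to where it seats. When the last is on, press the whole nest back firmly against the spring stop (about 10 N, held for about half a second; you must feel for the stop), but never push or knock trays or hook with more than 20 N. Let go with the three hanging flat in one another, and leave the tub, tape measure and screwdriver where they are.

Things in the scene. Friction and masses are not known exactly. Their poses are not given: they have to be found in the camera images.
- hook_tip (a point): fixed hook stand, top face of its level steel bar just behind the upturned lip, midway across. Bar 16 mm wide, 5 mm thick, top 150 mm above the bench, runs along +x of this frame to the post 108 mm away; y across, z up. Lip on the -x side: 5 mm thick, 12 mm wide, rising 6 mm above the bar (11 mm in all). A hung tray's slot top edge rests on the bar
- hook: the same stand, origin at the bench under the post. A spring stop is clamped on the bar: black rubber plate 22 mm wide, from 32 mm below to 18 mm above the bar's top; its face is 55 to 75 mm from hook_tip along +x, varying and not measured. It gives 1 mm per 4 N, up to 8 mm, and springs back. Nested trays lie plate on plate, 5 mm apart, 4 mm play at sides
- large_mid (a point): largest of three bare aluminium trays: mid-thickness of its back plate, half-way up (63.5 mm above its underside). z up, x square to the plate; open front faces -x. Stands upright, 127 mm tall: tray part 96 mm wide (y), 70 mm high; above it the plate goes on as a neck 32 mm wide, 57 mm high, to be gripped across its width. Top edge of its slot is 38.5 mm above this point
- large: the same tray, origin at its underside, under that point. Back plate 5 mm thick; sides and bottom 3 mm thick stick out 24 mm to -x. Slot in the neck 20 mm wide, 20 mm high, its top edge 25 mm below the neck's top. Weighs about 0.12 to 0.36 kg
- medium_mid (a point): middle-sized of three bare aluminium trays: mid-thickness of its back plate, half-way up (60 mm above its underside). z up, x square to the plate; open front faces -x. Stands upright, 120 mm tall: tray part 82 mm wide (y), 63 mm high; above it the plate goes on as a neck 42 mm wide, 57 mm high, to be gripped across its width. Top edge of its slot is 35 mm above this point
- medium: the same tray, origin at its underside, under that point. Back plate 5 mm thick; sides and bottom 3 mm thick stick out 24 mm to -x. Slot in the neck 20 mm wide, 20 mm high, its top edge 25 mm below the neck's top. Weighs about 0.12 to 0.36 kg
- small_mid (a point): smallest of three bare aluminium trays: mid-thickness of its back plate, half-way up (56.5 mm above its underside). z up, x square to the plate; open front faces -x. Stands upright, 113 mm tall: tray part 68 mm wide (y), 56 mm high; above it the plate goes on as a neck 52 mm wide, 57 mm high, to be gripped across its width. Top edge of its slot is 31.5 mm above this point
- small: the same tray, origin at its underside, under that point. Back plate 5 mm thick; sides and bottom 3 mm thick stick out 24 mm to -x. Slot in the neck 20 mm wide, 20 mm high, its top edge 25 mm below the neck's top. Weighs about 0.12 to 0.36 kg
- tub: bystander: yellow open plastic tub, 95 by 85 mm, 75 mm high; origin at centre of underside; stays
- tape_center (a point): bystander: round yellow tape measure lying flat, 66 mm across, 34 mm high; its centre; stays
- driver: bystander: screwdriver lying on the bench, about 0.2 m long, handle to -x; stays
Mind the look-alikes: they are no part of the job. What is shaped like the small but purple is not meant.

How it is judged:
On the way, in this order (a step that is already met when the one before it is completed fails the run):
1. the largest tray hangs on the bar by its slot (x of large_mid in the frame of hook_tip between 0.02 and 0.095 m and y of large_mid in the frame of hook_tip between -0.008 and 0.008 m and z of large_mid in the frame of hook_tip between -0.0425 and -0.0355 m and angle between large_mid's own z axis and vertical below 0.2 rad), for 0.2 s.
2. the middle tray hangs on the bar in front of the largest (all of step 1 and x of medium_mid in the frame of hook_tip between 0.02 and 0.095 m and y of medium_mid in the frame of hook_tip between -0.008 and 0.008 m and z of medium_mid in the frame of hook_tip between -0.039 and -0.032 m and angle between medium_mid's own z axis and vertical below 0.2 rad and x of medium_mid in the frame of large_mid below -0.003 m), for 0.2 s.
3. with the smallest hung in front, the nest is pressed on the stop with more than 5 N from tray to tray, held 0.2 s (all of step 2 and x of small_mid in the frame of hook_tip between 0.02 and 0.095 m and y of small_mid in the frame of hook_tip between -0.008 and 0.008 m and z of small_mid in the frame of hook_tip between -0.0355 and -0.0285 m and angle between small_mid's own z axis and vertical below 0.2 rad and x of medium_mid in the frame of large_mid above -0.0085 m and angle between the x axis of medium_mid and the x axis of large_mid, either way round below 0.15 rad and x of small_mid in the frame of medium_mid between -0.0085 and -0.003 m and angle between the x axis of small_mid and the x axis of medium_mid, either way round below 0.15 rad and contact force between small and medium above 5 N and contact force between medium and large above 5 N), for 0.2 s.
At the end, for the whole second after the job is handed in: Trays at rest on the bar by their slots (slot top on bar to -4/+3 mm, within 8 mm of its middle, tilt under 0.2 rad), largest at the back, the middle one nested in it, the smallest in that: each plate 3 to 8.5 mm before the one behind (5 is tight), parallel to 0.15 rad (all of step 2 and linear speed of each of large, medium, small below 0.03 m/s and x of small_mid in the frame of hook_tip between 0.02 and 0.095 m and y of small_mid in the frame of hook_tip between -0.008 and 0.008 m and z of small_mid in the frame of hook_tip between -0.0355 and -0.0285 m and angle between small_mid's own z axis and vertical below 0.2 rad and x of medium_mid in the frame of large_mid above -0.0085 m and angle between the x axis of medium_mid and the x axis of large_mid, either way round below 0.15 rad and x of small_mid in the frame of medium_mid between -0.0085 and -0.003 m and angle between the x axis of small_mid and the x axis of medium_mid, either way round below 0.15 rad); the robot touches nothing.
It fails at once if a tray pushes on the hook stand or its stop, or on another tray, with more than 20 N, or the robot does so on the hook stand (contact force between any of large, medium, small, the arm, the fingers and hook above 20 N or contact force between any of medium, small and large above 20 N or contact force between small and medium above 20 N).
It fails at once if the tub, tape measure or screwdriver is moved by more than 30 mm (distance of any of tub, tape_center, driver from where it was at the start of the episode above 0.03 m).
It also fails if it takes over 72 s, if anything falls off the work surface, if the arm or the gripper's body presses on something with over 40 N, if the wrist force passes 120 N, or if a joint passes its speed limit or range.

ROBOT

A 6-joint arm with a two-finger parallel gripper is mounted at the origin on the work surface. World frame = base frame: x ahead of the robot, y to its left, z up, the work surface at z = 0. Lengths are in m, angles in rad, forces in N, time in s.
With the tool pointing down it reaches from about 0.325 to 0.9 m from the base axis. Payload 6.1 kg.
Tool frame: the origin (TCP) lies at the very end of the fingers, on their centre line; the grasp point (between the pads) lies 19 mm behind it; z points along the fingers, y is the line along which they close (so a half turn about z gives the same grasp; the last joint's range is limited). The gripper opens to 85 mm and grips with 20 to 120 N. Pads are 22 mm wide; open, the fingers measure 114 mm over their backs; the gripper's body (76 mm by 85 mm) begins 54 mm behind the grasp point. The pads swing forward as they close: fully open they stand 13 mm farther back than shut.
Start: joints at [1.126, 0.22, 1.526, -0, 1.395, -0.126], TCP at [0.196, 0.594, 0.231] pointing down, gripper open.
Joint ranges: [-2.98, 2.98], [-0.91, 2.08], [0.09, 2.57], [-1.24, 4.39], [0.2, 2.65], [-2.68, 2.68]. Speed limits (rad/s): [2.57, 2.57, 3.01, 3.14, 3.14, 3.14].

INTERFACE

Orientations are given as a unit quaternion [x, y, z, w].
In Python, from station import robot, capture, look_for, mark_of gives the robot as it stands.
- The arm moves only by the shell command python3 -m creep 'ROWS' [OPENING]. ROWS is JSON, a list that holds one entry, the list of rows, each a list of 4 numbers: the shift along the tool's x, y, z in mm, then the turn about the tool's z in degrees. In form: [[[tx, ty, tz, turn], ...]]. A call has 1 to 8 rows; each row is the pose to reach, as a shift and turn from the pose commanded when the call began, along the tool's axes at that moment; what a row does not reach only later rows make up. A row lasts 1/8 s, in which the tool goes at most 62.5 mm and 10.7 degrees, less where a joint would pass 70% of its speed; a pose out of reach is approached as far as the arm can. A call with a gripper value outside its range is refused whole. OPENING is the opening, from 0 (shut) to 1 (fully open), set as the call begins (- or left out, the last holds). The fingers move at their own pace and stop on an object; the grip force is fixed at half the most. Time passes only in rows, so rows that repeat a pose let the fingers close. It gives the time, the measured TCP pose, the force, the opening and the grip force at its end, in the units of the state.
- robot.observe(): the state, without advancing time (a new reading comes with each control period).
- capture(name): name is "side" or "top"; returns a dict with "pixels" (480x640x3 uint8, red, green, blue), "K" (3x3 intrinsics, pixels), "xyz" and "rotation" of the camera in the world. Camera axes: x right, y down, z forward; pixel columns grow to the right and rows downward; lengths in m; the calibration is good to about 2 mm. A picture is of the moment at which its call begins. There is no depth.
- robot.finish_job(): hands the job in; it is judged then, once.
Trained networks look in a picture, given as the dict that the camera call returned (one of the last four; its "shot" number tells which), for a name from the list of things; names that differ only in an ending like _2 or _b are one class to them, and where a whole thing is asked for, a point or a joint stands for the part that bears it (a point fixed in the world has none). Each returns a list of dicts, best first, with "p" (0 to 1); they miss things now and then, are a little off and sometimes report something else, mostly with a low value. They report only what shows in the picture. A call takes as long as a camera call. They do not tell look-alikes from the thing itself.
- look_for(query, picture): "at" ([row, column] in pixels, amid what is visible of it).
- mark_of(query, picture): "at" ([row, column] in pixels: a listed point, or the origin of a listed thing).
The state is a dict: "time_s": time; "q": joint angles; "joint_velocities": joint speeds; "joint_torque": joint torques, N m; "tcp_pos": TCP position; "ee_rot": TCP orientation; "ft_force": force on the tool from outside, world axes, zero at the start; "ft_torque": the same for the moment, N m; "grip_width": finger opening in m; "gripper_force": force on a finger pad.
Only numpy, scipy, OpenCV 4.12 (cv2) and the standard library are available. Lean on these libraries where they do the work, as an engineer would, in place of code of your own. Each camera call takes 0.05 s, during which the arm holds its last target. There are 200 camera calls.

## Working session

There is one attempt and no reset: what is moved stays moved. The work goes in short steps, Python scripts to look and compute and a shell command to move; the robot and the scene stay as the last step left them, time stands still between calls to the robot, and variables do not carry over. Pictures are saved under pics/ and viewed, at most 10 in all, crops included, and the job is handed in when it is done.

```bash
ls; mkdir -p pics
cat > h.py <<'E'
import numpy as np, cv2
from station import robot, capture, look_for, mark_of
def save(n,f): 
    c=capture(n); cv2.imwrite(f,c["pixels"][:,:,::-1]); return c
def R(c):
    r=np.array(c["rotation"]); return r
def ray(c,at):
    K=np.array(c["K"]); d=np.linalg.inv(K)@[at[1],at[0],1]; return np.array(c["xyz"]),R(c)@d
def onz(c,at,z):
    o,d=ray(c,at); return o+d*(z-o[2])/d[2]
def tri(a,ata,b,atb):
    o1,d1=ray(a,ata);o2,d2=ray(b,atb)
    A=np.stack([d1,-d2],1);s=np.linalg.lstsq(A,o2-o1,rcond=None)[0]
    p,q=o1+d1*s[0],o2+d2*s[1]; return (p+q)/2,np.linalg.norm(p-q)
def px(c,p):
    v=np.array(c["K"])@(R(c).T@(np.array(p)-np.array(c["xyz"]))); return v[1]/v[2],v[0]/v[2]
E
python3 - <<'E'
from h import *
np.set_printoptions(precision=3,suppress=True)
S=save("side","pics/s0.png");T=save("top","pics/t0.png")
for c in(S,T): print(c["xyz"],c["rotation"],c["K"][0])
for n in ["hook_tip","hook","large_mid","large","medium_mid","medium","small_mid","small","tub","tape_center","driver"]:
    for nm,c in(("S",S),("T",T)):
        print(n,nm,[(np.round(d["at"]).tolist(),round(d["p"],2)) for d in mark_of(n,c)][:4])
print(robot.observe())
E
```

```text
pics
[0.4   0.74  0.902] [-0.107  0.918 -0.38   0.037] [464.689   0.    319.952]
[ 0.351 -0.     1.22 ] [-0.699  0.709 -0.071  0.057] [545.911   0.    310.91 ]
hook_tip S [([254.0, 313.0], 0.72), ([305.0, 372.0], 0.72)]
hook_tip T [([238.0, 271.0], 0.97)]
hook S [([290.0, 269.0], 0.66)]
hook T [([201.0, 280.0], 0.83)]
large_mid S [([204.0, 389.0], 0.81)]
large_mid T [([309.0, 431.0], 0.75), ([220.0, 153.0], 0.17)]
large S [([222.0, 384.0], 0.63)]
large T [([308.0, 424.0], 0.66)]
medium_mid S [([388.0, 334.0], 0.65)]
medium_mid T [([296.0, 160.0], 0.96)]
medium S [([402.0, 330.0], 0.82), ([380.0, 248.0], 0.37)]
medium T []
small_mid S [([381.0, 249.0], 0.76), ([370.0, 202.0], 0.59)]
small_mid T [([217.0, 152.0], 0.82), ([175.0, 157.0], 0.63), ([343.0, 348.0], 0.25)]
small S [([383.0, 206.0], 0.83), ([392.0, 252.0], 0.74)]
small T [([226.0, 165.0], 0.88), ([179.0, 160.0], 0.88), ([308.0, 431.0], 0.28)]
tub S [([192.0, 331.0], 0.91)]
tub T [([234.0, 458.0], 0.84), ([241.0, 272.0], 0.42)]
tape_center S [([305.0, 375.0], 0.9), ([195.0, 332.0], 0.26), ([376.0, 251.0], 0.25)]
tape_center T []
driver S [([271.0, 401.0], 0.9)]
driver T [([343.0, 346.0], 0.91)]
{'time_s': 1.2, 'q': array([ 1.126,  0.22 ,  1.527, -0.   ,  1.395, -0.126]), 'joint_velocities': array([-0.   ,  0.   , -0.001,  0.001,  0.001, -0.001]), 'joint_torque': array([  0.001, -49.686, -38.972,  -0.   ,   0.001,   0.   ]), 'tcp_pos': array([0.196, 0.593, 0.231]), 'ee_rot': array([ 0.159,  0.987, -0.   ,  0.   ]), 'ft_force': array([-0.669,  0.518, -0.313]), 'ft_torque': array([-0.028, -0.014,  0.029]), 'gripper_force': 0.0, 'grip_width': 0.0856612092956848}
```

View pictures.

```bash
sed -i 's/r=np.array(c\["rotation"\]); return r/from scipy.spatial.transform import Rotation as Q; return Q.from_quat(c["rotation"]).as_matrix()/' h.py
cat > cams.py <<'E'
from h import *
import pickle
E
python3 - <<'E'
from h import *
import pickle
np.set_printoptions(precision=4,suppress=True)
S=capture("side");T=capture("top"); pickle.dump((S,T),open("c.pkl","wb"))
P={"tip":((254,313),(238,271)),"hook":((290,269),(201,280)),"L":((204,389),(309,431)),"M":((388,334),(296,160)),"s1":((381,249),(217,152)),"s2":((370,202),(175,157))}
for k,(a,b) in P.items(): print(k,*tri(S,a,T,b))
print(onz(S,(192,331),0),onz(T,(234,458),0),onz(S,(305,375),.017),onz(S,(271,401),.015))
E
```

```text
tip [0.564  0.0551 0.171 ] 0.00037886067517563655
hook [0.6823 0.043  0.0012] 0.005103451807901405
L [ 0.4269 -0.2751  0.0725] 0.0009289285709078443
M [0.4637 0.2959 0.0595] 0.0010109569896685502
s1 [0.6336 0.3192 0.0577] 0.005768017134299346
s2 [0.7342 0.3142 0.0494] 0.0003992987311956956
[ 0.6111 -0.3781 -0.    ] [ 0.6025 -0.3644  0.    ] [0.4147 0.0402 0.017 ] [ 0.3654 -0.0859  0.015 ]
```

View pics/s0.png

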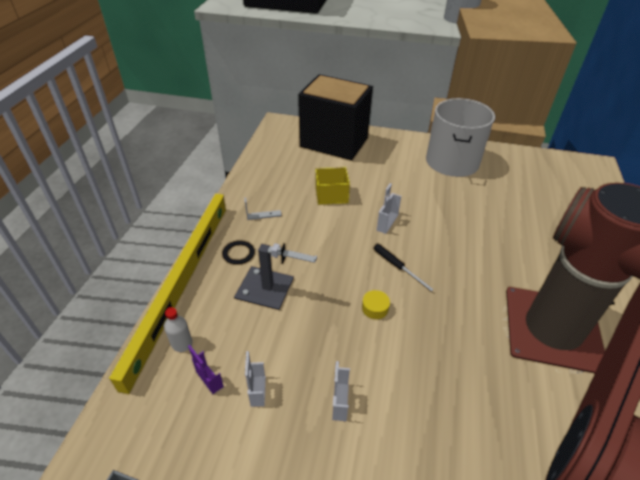

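View pics/t0.png

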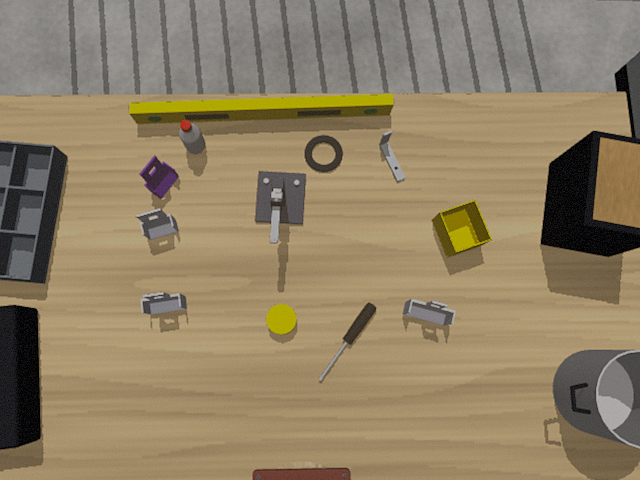

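Run:
```python
from h import *
import pickle
S,T=pickle.load(open("c.pkl","rb"))
def crop(c,r,k,h=25,w=33): return cv2.resize(c["pixels"][r-h:r+h,k-w:k+w],(264,200),interpolation=cv2.INTER_CUBIC)
t=[crop(T,310,430),crop(T,305,163),crop(T,225,158)]
s=[crop(S,210,390),crop(S,392,340),crop(S,380,255)]
b=[crop(T,215,275,38,50),crop(S,262,285,38,50),crop(T,178,158)]
im=np.vstack([np.hstack(x) for x in (t,s,b)])
cv2.imwrite("pics/c1.png",im[:,:,::-1])
```

```text
(no output)
```

View pics/c1.png

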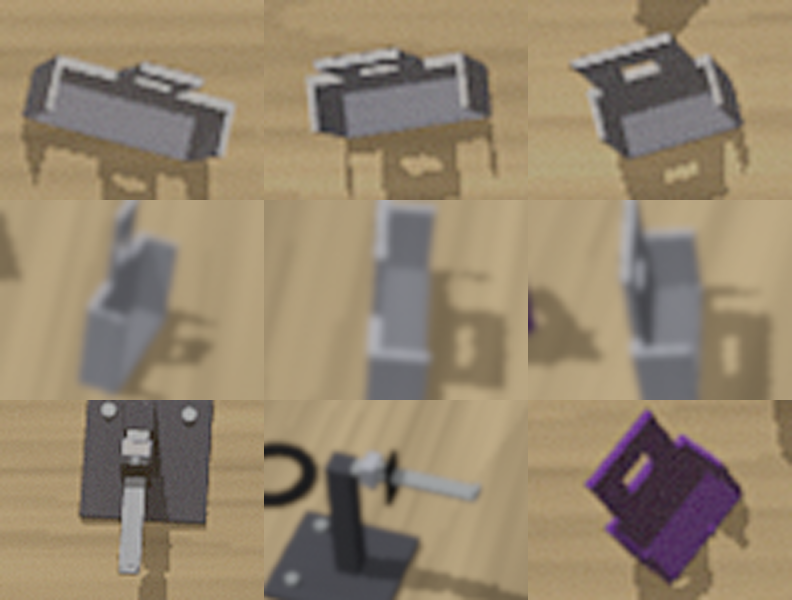

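```bash
cat >> h.py <<'E'
def rel(p,yaw):  # rows to TCP pos p, tool y axis at yaw+90deg; yaw in deg
    from scipy.spatial.transform import Rotation as Q
    o=robot.observe(); M=Q.from_quat(o["ee_rot"]).as_matrix()
    d=M.T@(np.array(p)-o["tcp_pos"])*1000
    a=np.degrees(np.arctan2(M[1,1],M[0,1])); t=-(yaw+90-a); t=(t+180)%360-180
    return np.round(d,1),round(t,1),"now",o["tcp_pos"].round(4),"yaw",round(a-90,2),"F",np.round(o["ft_force"],1)
E
python3 - <<'E'
from h import *
import pickle
np.set_printoptions(precision=4,suppress=True)
S,T=pickle.load(open("c.pkl","rb"))
def pr(n,a,b,z,s,ax='y'):
    A,B=[onz(T,(s[1]+p[1]/s[2],s[0]+p[0]/s[2]),z) for p in (a,b)]
    d=A-B
    print(n,(A+B)/2,np.linalg.norm(d),"yaw",np.degrees(np.arctan2(d[1],d[0]))-(90 if ax=='y' else 0),A,B)
pr("L",(137,66),(202,82),.127,(397,285,4))
pr("M",(50,69),(139,53),.120,(130,280,4))
pr("S",(45,64),(142,37),.113,(125,200,4))
pr("bar",(135,80),(128,172),.15,(225,177,2.64),'x')
print(onz(T,(238,271),.15),onz(S,(254,313),.15),onz(T,(201,280),0),onz(S,(290,269),0))
print(rel([.42,-.275,.23],-14))
E
```

```text
L [ 0.4345 -0.2796  0.127 ] 0.033370608860433915 yaw -14.728857940341783 [ 0.4387 -0.2634  0.127 ] [ 0.4302 -0.2957  0.127 ]
M [0.46   0.2932 0.12  ] 0.044710510136742806 yaw 9.513497879755462 [0.4563 0.3152 0.12  ] [0.4637 0.2711 0.12  ]
S [0.6324 0.312  0.113 ] 0.05138350215652726 yaw 15.620637791241094 [0.6255 0.3368 0.113 ] [0.6394 0.2873 0.113 ]
bar [0.5953 0.0485 0.15  ] 0.07177546508110458 yaw -4.485047063873481 [0.6311 0.0457 0.15  ] [0.5596 0.0513 0.15  ]
[0.5681 0.0562 0.15  ] [0.5689 0.0354 0.15  ] [0.6852 0.0431 0.    ] [0.68   0.0425 0.    ]
(array([-485.1, -754.5,    1.3]), np.float64(-4.3), 'now', array([0.1959, 0.5935, 0.2313]), 'yaw', np.float64(-18.27), 'F', array([-0.2, -0. , -0.6]))
```

```bash
python3 -m creep '[[[-31,-47,0,0],[-62,-94,0,0],[-93,-141,0,0],[-125,-189,0,0],[-156,-236,0,0],[-187,-283,0,0],[-218,-330,0,0],[-249,-377,0,0]]]' 1; python3 -m creep '[[[-31,-47,0,0],[-62,-94,0,0],[-93,-141,0,0],[-125,-189,5,0],[-156,-236,10,0],[-187,-283,20,0],[-218,-330,30,0],[-249,-377,31,-4]]]'; python3 -c "
from h import *
print(rel([.434,-.279,.093],-14.7))"
```

```text
time_s: 2.3
tcp_pos: [0.3144, 0.1559, 0.2317]
ee_rot: [0.158, 0.987, 0.0, 0.001]
ft_force: [1.1, 0.3, 0.5]
grip_width: 0.0851
gripper_force: 0.0
time_s: 3.3
tcp_pos: [0.4323, -0.2803, 0.1995]
ee_rot: [0.124, 0.992, 0.0, -0.0]
ft_force: [0.5, 0.4, -0.1]
grip_width: 0.0855
gripper_force: 0.0
(array([ -1.4,   1.6, 106.5]), np.float64(0.5), 'now', array([ 0.4323, -0.2803,  0.1995]), 'yaw', np.float64(-14.21), 'F', array([ 0.5,  0.4, -0.1]))
```

```bash
python3 -m creep '[[[-1,2,25,0],[-1,2,50,0],[-1,2,75,0],[-1,2,95,0],[-1,2,106,0]]]'; python3 -m creep '[[[0,0,0,0],[0,0,0,0],[0,0,0,0],[0,0,0,0],[0,0,0,0],[0,0,0,0]]]' 0.2;  python3 -c "
from h import *
save('side','pics/s1.png');save('top','pics/t1.png')
a=cv2.imread('pics/s1.png')[130:280,300:480];b=cv2.imread('pics/t1.png')[240:390,350:530]
cv2.imwrite('pics/c2.png',cv2.resize(np.hstack([a,b]),None,fx=2.2,fy=2.2,interpolation=2))"
```

```text
time_s: 3.92
tcp_pos: [0.4335, -0.2765, 0.0932]
ee_rot: [0.124, 0.992, 0.0, -0.001]
ft_force: [0.7, -0.0, -0.2]
grip_width: 0.0856
gripper_force: 0.0
time_s: 4.68
tcp_pos: [0.4346, -0.2776, 0.0952]
ee_rot: [0.124, 0.992, -0.001, 0.001]
ft_force: [0.8, -2.1, 5.0]
grip_width: 0.0305
gripper_force: 59.7
```

View pics/c2.png

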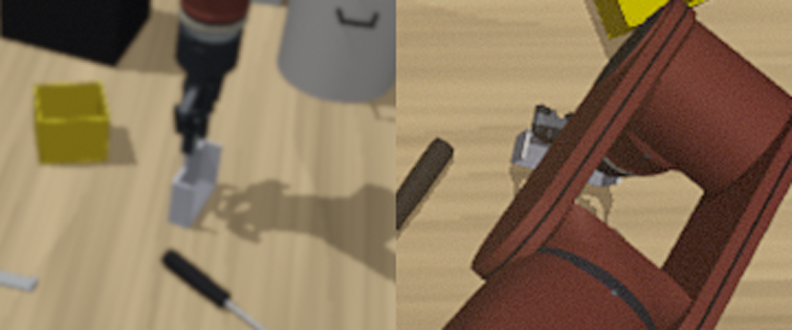

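```bash
python3 -m creep '[[[0,0,-20,0],[0,0,-60,0],[0,0,-100,0],[0,0,-120,0]]]'
python3 - <<'E'
from h import *
import pickle
np.set_printoptions(precision=4,suppress=True)
S,T=pickle.load(open("c.pkl","rb"))
def seg(c,r0,r1,k0,k1,vmin):
    h=cv2.cvtColor(c["pixels"],cv2.COLOR_RGB2HSV)[r0:r1,k0:k1].astype(int)
    m=((h[...,1]<40)&(h[...,2]>vmin)).astype(np.uint8)
    n,l,s,_=cv2.connectedComponentsWithStats(m,connectivity=4); i=1+np.argmax(s[1:,4]); return l==i
m=seg(T,200,250,255,295,110)
L=[];
for r in range(m.shape[0]):
    k=np.flatnonzero(m[r])
    if len(k): L.append((r+200,k.min()+255,k.max()+255))
print(L)
P=np.array([onz(T,(r,(a+b)/2),.15) for r,a,b in L if 210<=r<=236 and b-a<13])
f=np.polyfit(P[:,0],P[:,1],1); print("T yaw",np.degrees(np.arctan(f[0])),"y at .57,.63",np.polyval(f,[.57,.63]))
m=seg(S,240,275,284,325,110); L=[]
for k in range(m.shape[1]):
    r=np.flatnonzero(m[:,k])
    if len(r): L.append((k+284,r.min()+240,r.max()+240))
print(L)
for k,a,b in L[::4]: print(k,onz(S,(a-.5,k),.15)[:2],onz(S,(b+.5,k),.15)[:2])
E
```

```text
time_s: 5.28
tcp_pos: [0.4341, -0.2768, 0.2158]
ee_rot: [0.124, 0.992, -0.0, 0.0]
ft_force: [0.9, -0.3, -2.5]
grip_width: 0.0306
gripper_force: 59.6
[(207, np.int64(273), np.int64(278)), (208, np.int64(273), np.int64(278)), (209, np.int64(273), np.int64(278)), (210, np.int64(272), np.int64(279)), (211, np.int64(272), np.int64(279)), (212, np.int64(272), np.int64(279)), (213, np.int64(272), np.int64(279)), (214, np.int64(271), np.int64(279)), (215, np.int64(271), np.int64(279)), (216, np.int64(271), np.int64(279)), (217, np.int64(271), np.int64(279)), (218, np.int64(271), np.int64(279)), (219, np.int64(271), np.int64(279)), (220, np.int64(271), np.int64(279)), (221, np.int64(271), np.int64(278)), (222, np.int64(271), np.int64(278)), (223, np.int64(271), np.int64(278)), (224, np.int64(271), np.int64(278)), (225, np.int64(271), np.int64(278)), (226, np.int64(271), np.int64(278)), (227, np.int64(271), np.int64(278)), (228, np.int64(271), np.int64(278)), (229, np.int64(271), np.int64(278)), (230, np.int64(271), np.int64(278)), (231, np.int64(271), np.int64(278)), (232, np.int64(270), np.i
[... 1171 characters left out ...]
60)), (306, np.int64(254), np.int64(260)), (307, np.int64(255), np.int64(260)), (308, np.int64(255), np.int64(260)), (309, np.int64(255), np.int64(261)), (310, np.int64(255), np.int64(261)), (311, np.int64(256), np.int64(261)), (312, np.int64(256), np.int64(261)), (313, np.int64(256), np.int64(261)), (314, np.int64(256), np.int64(261)), (315, np.int64(256), np.int64(260)), (316, np.int64(256), np.int64(258))]
286 [0.6317 0.0362] [0.6265 0.0543]
290 [0.622  0.0371] [0.617  0.0552]
294 [0.6124 0.038 ] [0.6075 0.056 ]
298 [0.6036 0.0358] [0.598  0.0569]
302 [0.5941 0.0367] [0.5886 0.0577]
306 [0.5846 0.0376] [0.5793 0.0585]
310 [0.5751 0.0385] [0.5699 0.0594]
314 [0.5656 0.0394] [0.5613 0.0573]
```

```bash
python3 -m creep '[[[0,40,0,-2],[0,95,0,-4],[1,150,0,-6],[1,205,20,-8],[2,255,40,-10],[2,300,55,-11],[2,330,62,-11],[2,340,62,-11]]]';  python3 -m creep '[[[0,0,0,0],[0,0,0,0]]]'; python3 -c "
from h import *
print(rel([.515,.053,.1535],-3.5))
a=save('side','pics/s2.png');b=save('top','pics/t2.png')
import pickle;pickle.dump((a,b),open('c2.pkl','wb'))
a=cv2.imread('pics/s2.png')[190:330,240:400];b=cv2.imread('pics/t2.png')[170:310,190:350]
cv2.imwrite('pics/c3.png',cv2.resize(np.hstack([a,b]),None,fx=2.5,fy=2.5,interpolation=2))"
```

```text
time_s: 6.28
tcp_pos: [0.5142, 0.055, 0.1503]
ee_rot: [0.027, 1.0, 0.0, -0.002]
ft_force: [-0.2, -0.1, -2.2]
grip_width: 0.0303
gripper_force: 59.9
time_s: 6.52
tcp_pos: [0.5157, 0.0522, 0.1525]
ee_rot: [0.029, 1.0, -0.0, 0.0]
ft_force: [-0.3, -0.4, -1.4]
grip_width: 0.0307
gripper_force: 59.9
(array([ 0.8,  0.8, -1. ]), np.float64(0.2), 'now', array([0.5157, 0.0522, 0.1525]), 'yaw', np.float64(-3.31), 'F', array([-0.3, -0.4, -1.4]))
```

View pics/c3.png

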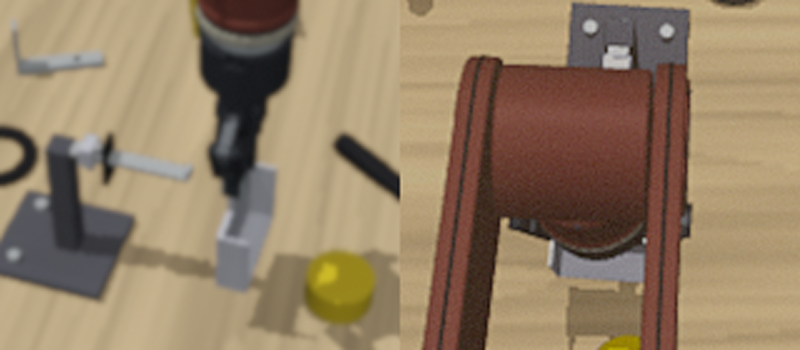

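Run:
```python
from h import *
import pickle
S,T=pickle.load(open("c2.pkl","rb"))
t=np.array([.5157,.0522]); yw=np.radians(-3.3); M=np.array([[np.cos(yw),-np.sin(yw)],[np.sin(yw),np.cos(yw)]])
z0=.1525-.095
def w(x,y,z): return [*(t+M@[x,y]),z0+z]
pts={"ftL":w(-.0265,.048,.07),"fbL":w(-.0265,.048,0),"btL":w(.0025,.048,.07),"ftR":w(-.0265,-.048,.07),"fbR":w(-.0265,-.048,0),"nT":w(0,.016,.127)}
ims=[]
for c,(r,k) in((S,(200,290)),(T,(225,225))):
    im=cv2.resize(c["pixels"][r:r+110,k:k+95],None,fx=4,fy=4,interpolation=2)[:,:,::-1].copy()
    for n,p in pts.items():
        a=px(c,p); q=(int((a[1]-k+.5)*4),int((a[0]-r+.5)*4)); cv2.circle(im,q,2,(0,0,255),-1); print(n,np.round(a,1))
    ims.append(im)
cv2.imwrite("pics/c4.png",np.hstack(ims))
```

```text
ftL [288.8 340.4]
fbL [308.6 339. ]
btL [285.8 327.4]
ftR [257.9 350.9]
fbR [277.9 349.1]
nT [257.7 333.3]
ftL [277.6 249.1]
fbL [281.7 252.1]
btL [263.3 250. ]
ftR [279.7 296.8]
fbR [283.7 297. ]
nT [260.8 263.9]
```

View pics/c4.png

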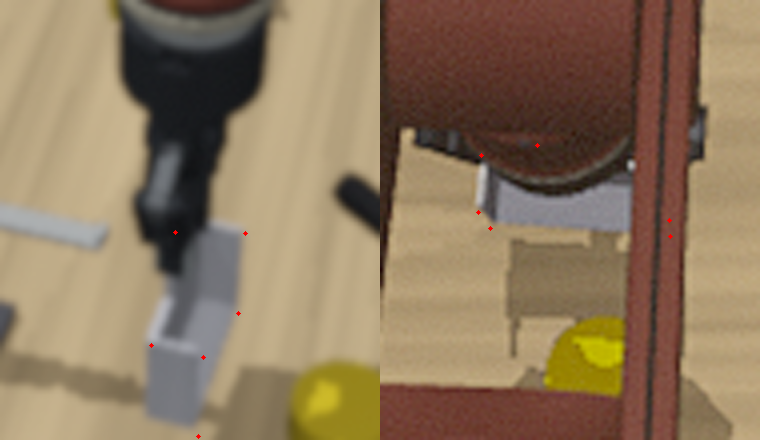

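```bash
python3 -m creep '[[[0,1.5,-1.5,0],[-15,1.5,-1.5,0],[-30,1.5,-1.5,0],[-35,1.5,-1.5,0],[-35,1.5,-1.5,0]]]';  python3 -m creep '[[[-2,0,0,0],[-4,0,0,0],[-6,0,0,0],[-8,0,0,0],[-10,0,0,0],[-12,0,0,0],[-12,0,0,0]]]'; python3 -c "
from h import *
print(rel([.5,.05,.15],-3.5))"
```

```text
time_s: 7.25
tcp_pos: [0.5511, 0.0525, 0.1536]
ee_rot: [0.029, 1.0, -0.0, -0.0]
ft_force: [-0.4, -0.1, -2.2]
grip_width: 0.0306
gripper_force: 59.9
time_s: 8.12
tcp_pos: [0.5629, 0.0519, 0.1538]
ee_rot: [0.029, 1.0, -0.0, 0.0]
ft_force: [0.2, 0.1, -2.2]
grip_width: 0.0306
gripper_force: 59.9
(array([62.7, -5.5,  3.8]), np.float64(0.2), 'now', array([0.5629, 0.0519, 0.1538]), 'yaw', np.float64(-3.27), 'F', array([ 0.2,  0.1, -2.2]))
```

```bash
python3 -m creep '[[[-3,-0.5,0,0],[-6,-0.5,0,0],[-9,-0.5,0,0],[-12,-0.5,0,0],[-16,-0.5,0,0],[-19,-0.5,0,0],[-22,-0.5,0,0],[-22,-0.5,0,0]]]';  python3 -m creep '[[[0,0,2,0],[0,0,4,0],[0,0,6,0],[0,0,7,0],[0,0,8,0],[0,0,8,0]]]'; python3 -c "
from h import *
print(rel([.5,.05,.15],-3.5));save('side','pics/s3.png')"
```

```text
time_s: 9.12
tcp_pos: [0.5849, 0.0501, 0.1538]
ee_rot: [0.028, 1.0, -0.0, -0.0]
ft_force: [-0.9, 0.3, -1.3]
grip_width: 0.0304
gripper_force: 59.9
time_s: 9.88
tcp_pos: [0.5847, 0.0502, 0.1457]
ee_rot: [0.029, 1.0, 0.0, -0.0]
ft_force: [-0.2, 0.6, -2.7]
grip_width: 0.0309
gripper_force: 59.9
(array([84.5, -5. , -4.3]), np.float64(0.2), 'now', array([0.5847, 0.0502, 0.1457]), 'yaw', np.float64(-3.27), 'F', array([-0.2,  0.6, -2.7]))
```

```bash
python3 -m creep '[[[0,0,1,0],[0,0,2,0],[0,0,3,0],[0,0,3,0]]]'; python3 -c "
from h import *
a=cv2.imread('pics/s3.png')[200:310,240:380]
cv2.imwrite('pics/c5.png',cv2.resize(a,None,fx=5,fy=5,interpolation=2))"
```

```text
time_s: 10.42
tcp_pos: [0.5846, 0.0502, 0.1426]
ee_rot: [0.029, 1.0, -0.0, -0.0]
ft_force: [-0.0, -0.4, -1.4]
grip_width: 0.0303
gripper_force: 59.9
```

View pics/c5.png

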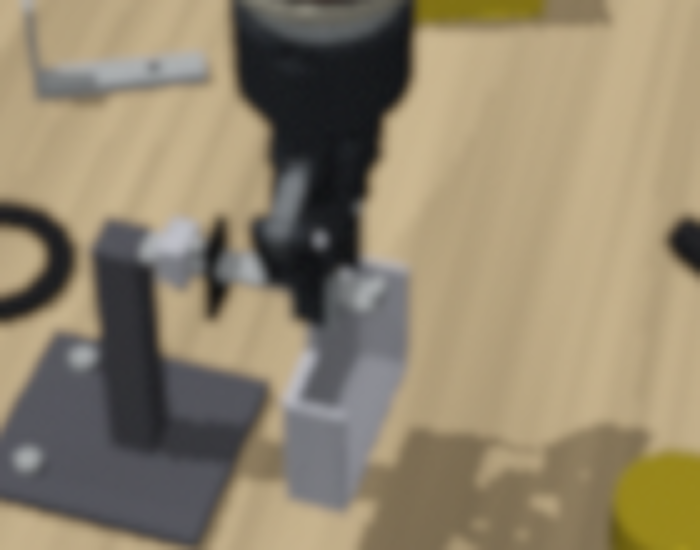

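```bash
for i in 1; do python3 -m creep '[[[0,0,1,0],[0,0,1,0]]]'; done; python3 -m creep '[[[0,0,1,0],[0,0,1,0]]]'
```

```text
time_s: 10.68
tcp_pos: [0.5848, 0.0502, 0.1423]
ee_rot: [0.028, 1.0, -0.0, 0.0]
ft_force: [-2.2, 0.7, 1.3]
grip_width: 0.0303
gripper_force: 60.5
time_s: 10.92
tcp_pos: [0.5849, 0.0502, 0.1422]
ee_rot: [0.028, 1.0, -0.0, 0.0]
ft_force: [-4.8, 0.2, 7.4]
grip_width: 0.0307
gripper_force: 61.1
```

```bash
python3 -m creep '[[[0,0,-2.5,0],[-6,0,-2.5,0],[-12,0,-2.5,0],[-18,0,-2.5,0],[-24,0,-2.5,0],[-28,0,-2.5,0],[-28,0,-2.5,0]]]';python3 -m creep '[[[-1,0,0,0],[-2,0,0,0],[-3,0,0,0],[-4,0,0,0],[-4,0,0,0]]]';python3 -m creep '[[[-1,0,0,0],[-2,0,0,0],[-3,0,0,0],[-4,0,0,0],[-4,0,0,0]]]'
```

```text
time_s: 11.8
tcp_pos: [0.6129, 0.0485, 0.1432]
ee_rot: [0.029, 1.0, -0.0, -0.0]
ft_force: [0.8, 0.2, -1.6]
grip_width: 0.0305
gripper_force: 59.9
time_s: 12.42
tcp_pos: [0.6167, 0.0483, 0.1433]
ee_rot: [0.029, 1.0, -0.0, 0.0]
ft_force: [-0.5, -0.2, -2.2]
grip_width: 0.0307
gripper_force: 59.9
time_s: 13.05
tcp_pos: [0.6207, 0.0481, 0.1433]
ee_rot: [0.028, 1.0, -0.0, 0.0]
ft_force: [0.2, -0.7, -2.3]
grip_width: 0.0306
gripper_force: 59.9
```

```bash
python3 -m creep '[[[-1,0,0,0],[-2,0,0,0],[-3,0,0,0],[-3,0,0,0]]]';python3 -m creep '[[[-1,0,0,0],[-2,0,0,0],[-2,0,0,0]]]'
```

```text
time_s: 13.55
tcp_pos: [0.6237, 0.0479, 0.1433]
ee_rot: [0.028, 1.0, -0.0, 0.0]
ft_force: [0.3, -0.6, -1.8]
grip_width: 0.0306
gripper_force: 59.9
time_s: 13.92
tcp_pos: [0.6258, 0.0478, 0.1434]
ee_rot: [0.029, 1.0, -0.0, 0.0]
ft_force: [-0.8, 0.5, -2.0]
grip_width: 0.0306
gripper_force: 59.9
```

```bash
python3 -m creep '[[[-1,0,0,0],[-2,0,0,0],[-2,0,0,0]]]'
```

```text
time_s: 14.3
tcp_pos: [0.6277, 0.0477, 0.1433]
ee_rot: [0.029, 1.0, -0.0, 0.0]
ft_force: [-0.4, 0.2, -2.2]
grip_width: 0.0309
gripper_force: 59.9
```

```bash
python3 -m creep '[[[-1,0,0,0],[-2,0,0,0],[-2,0,0,0]]]';python3 -m creep '[[[-1,0,0,0],[-2,0,0,0],[-2,0,0,0]]]'
```

```text
time_s: 14.68
tcp_pos: [0.6295, 0.0476, 0.1433]
ee_rot: [0.028, 1.0, -0.0, -0.0]
ft_force: [-1.6, -0.3, -1.5]
grip_width: 0.0308
gripper_force: 60.0
time_s: 15.05
tcp_pos: [0.6308, 0.0475, 0.1432]
ee_rot: [0.028, 1.0, -0.0, -0.001]
ft_force: [-6.0, -0.1, 1.2]
grip_width: 0.0305
gripper_force: 60.3
```

```bash
python3 -m creep '[[[-1,0,0,0],[-2,0,0,0],[-2,0,0,0]]]'
```

```text
time_s: 15.42
tcp_pos: [0.6318, 0.0475, 0.1431]
ee_rot: [0.028, 1.0, -0.0, -0.002]
ft_force: [-9.1, 0.1, 2.2]
grip_width: 0.0307
gripper_force: 60.6
```

```bash
python3 -m creep '[[[3.5,0,0,0],[3.5,0,0.7,0],[3.5,0,0.7,0]]]';python3 -m creep '[[[0,0,0,0],[0,0,0,0],[0,0,0,0],[0,0,0,0]]]' 1; python3 -m creep '[[[0,0,-10,0],[0,0,-40,0],[0,0,-80,0],[0,0,-100,0]]]'; python3 -c "
from h import *
a=save('side','pics/s4.png')
cv2.imwrite('pics/c6.png',cv2.resize(cv2.imread('pics/s4.png')[200:310,240:380],None,fx=5,fy=5,interpolation=2))
print(rel([.456,.293,.20],9.5))"
```

```text
time_s: 15.8
tcp_pos: [0.6301, 0.0477, 0.1426]
ee_rot: [0.028, 1.0, 0.0, -0.0]
ft_force: [-3.7, 1.2, -0.2]
grip_width: 0.0305
gripper_force: 60.1
time_s: 16.3
tcp_pos: [0.6304, 0.0476, 0.1428]
ee_rot: [0.029, 1.0, -0.0, 0.0]
ft_force: [0.5, -0.2, -0.5]
grip_width: 0.0853
gripper_force: 0.0
time_s: 16.8
tcp_pos: [0.6314, 0.0476, 0.2462]
ee_rot: [0.028, 1.0, -0.0, 0.002]
ft_force: [0.2, -0.3, -0.5]
grip_width: 0.0856
gripper_force: 0.0
(array([190.3, 235.1,  47. ]), np.float64(-12.8), 'now', array([0.6322, 0.0475, 0.2484]), 'yaw', np.float64(-3.26), 'F', array([0.1, 0.5, 2.2]))
```

View pics/c6.png

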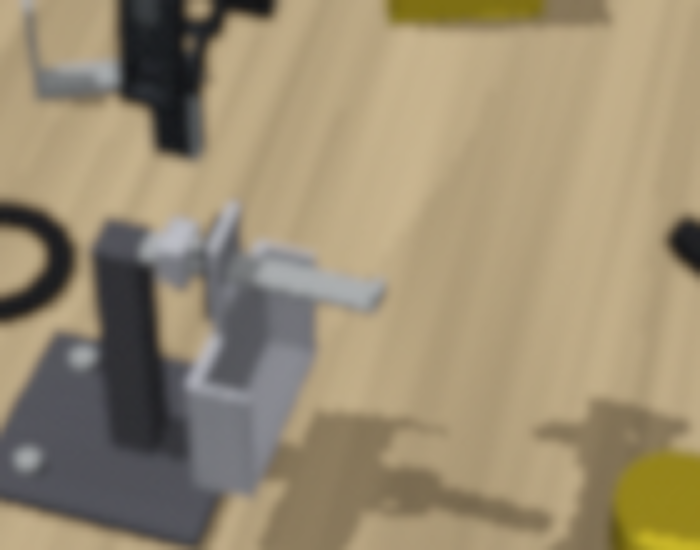

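```bash
python3 -m creep '[[[20,25,0,0],[50,64,0,-2],[85,108,0,-4],[120,153,0,-7],[155,195,10,-10],[175,222,25,-12],[185,236,48,-13],[185,236,48,-13]]]'; python3 -c "
from h import *
print(rel([.461,.294,.087],9.5))"
```

```text
time_s: 17.85
tcp_pos: [0.4564, 0.2938, 0.1917]
ee_rot: [-0.086, 0.996, -0.001, -0.003]
ft_force: [0.5, -0.4, 1.3]
grip_width: 0.0855
gripper_force: 0.0
(array([ -5.1,  -0.4, 104.7]), np.float64(0.4), 'now', array([0.4564, 0.2938, 0.1917]), 'yaw', np.float64(9.86), 'F', array([ 0.5, -0.4,  1.3]))
```

```bash
python3 -m creep '[[[0,0,25,0],[0,0,50,0],[0,0,75,0],[0,0,100,0],[0,0,112,0],[0,0,112,0]]]'; python3 -c "
from h import *
print(rel([.461,.294,.087],9.5))"; python3 -m creep '[[[0,0,0,0],[0,0,0,0],[0,0,0,0],[0,0,0,0],[0,0,0,0]]]' 0.2
```

```text
time_s: 18.6
tcp_pos: [0.459, 0.293, 0.0822]
ee_rot: [-0.084, 0.996, -0.0, -0.001]
ft_force: [-0.1, 0.8, 0.7]
grip_width: 0.0855
gripper_force: 0.0
(array([-2.2,  0.6, -4.8]), np.float64(0.2), 'now', array([0.459 , 0.293 , 0.0822]), 'yaw', np.float64(9.69), 'F', array([-0.1,  0.8,  0.7]))
time_s: 19.23
tcp_pos: [0.4598, 0.2939, 0.0838]
ee_rot: [-0.085, 0.996, 0.0, 0.001]
ft_force: [-0.4, -2.2, 6.5]
grip_width: 0.0408
gripper_force: 60.4
```

```bash
python3 -m creep '[[[0,0,-20,0],[0,0,-60,0],[0,0,-100,0],[0,0,-120,0]]]'; python3 -m creep '[[[-2,-30,0,2],[-4,-75,0,4],[-7,-120,0,6],[-9,-165,10,8],[-12,-205,25,10],[-14,-232,40,12],[-14,-246,54,13],[-14,-246,54,13]]]'; python3 -m creep '[[[0,0,0,0],[0,0,0,0]]]'; python3 -c "
from h import *
print(rel([.515,.0542,.149],-3.3))"
```

```text
time_s: 19.73
tcp_pos: [0.4595, 0.2942, 0.2048]
ee_rot: [-0.085, 0.996, 0.001, 0.001]
ft_force: [-0.2, 0.6, -1.9]
grip_width: 0.0406
gripper_force: 61.1
time_s: 20.72
tcp_pos: [0.5129, 0.0535, 0.1469]
ee_rot: [0.029, 1.0, 0.0, -0.002]
ft_force: [0.6, 0.2, -3.5]
grip_width: 0.0404
gripper_force: 61.3
time_s: 20.98
tcp_pos: [0.5147, 0.0546, 0.1494]
ee_rot: [0.028, 1.0, 0.0, 0.001]
ft_force: [0.4, 0.2, -2.5]
grip_width: 0.0407
gripper_force: 61.4
(array([-0.4, -0.4,  0.4]), np.float64(0.1), 'now', array([0.5147, 0.0546, 0.1494]), 'yaw', np.float64(-3.17), 'F', array([ 0.4,  0.2, -2.5]))
```

```bash
python3 -m creep '[[[-15,-0.5,0,0],[-30,-0.5,0,0],[-36,-0.5,0,0],[-39,-0.5,0,0],[-42,-0.5,0,0],[-45,-0.5,0,0],[-48,-0.5,0,0],[-48,-0.5,0,0]]]'; python3 -m creep '[[[-3,0,0,0],[-6,0,0,0],[-9,0,0,0],[-12,0,0,0],[-15,0,0,0],[-18,0,0,0],[-18,0,0,0]]]'; python3 -c "
from h import *
print(rel([.58,.0505,.1405],-3.3))"
```

```text
time_s: 21.98
tcp_pos: [0.5623, 0.0504, 0.1487]
ee_rot: [0.029, 1.0, 0.0, 0.0]
ft_force: [-0.1, -0.1, -3.5]
grip_width: 0.0408
gripper_force: 61.4
time_s: 22.85
tcp_pos: [0.5804, 0.0494, 0.1486]
ee_rot: [0.029, 1.0, -0.0, 0.0]
ft_force: [-0.4, 0.6, -2.4]
grip_width: 0.0406
gripper_force: 61.4
(array([0.4, 1.1, 8.1]), np.float64(0.0), 'now', array([0.5804, 0.0494, 0.1486]), 'yaw', np.float64(-3.27), 'F', array([-0.4,  0.6, -2.4]))
```

```bash
python3 -m creep '[[[0,1,2,0],[0,1,4,0],[0,1,6,0],[0,1,7,0],[0,1,8,0],[0,1,8,0]]]'; python3 -m creep '[[[0,0,1,0],[0,0,2,0],[0,0,2,0]]]'
```

```text
time_s: 23.6
tcp_pos: [0.5802, 0.0504, 0.1405]
ee_rot: [0.028, 1.0, -0.0, -0.0]
ft_force: [-0.4, -0.6, -2.4]
grip_width: 0.0407
gripper_force: 61.4
time_s: 23.98
tcp_pos: [0.5803, 0.0504, 0.1388]
ee_rot: [0.029, 1.0, -0.0, 0.0]
ft_force: [-0.2, 0.1, -0.9]
grip_width: 0.0408
gripper_force: 61.7
```

```bash
python3 -m creep '[[[0,0,1,0],[0,0,1.5,0],[0,0,1.5,0]]]'
```

```text
time_s: 24.35
tcp_pos: [0.5804, 0.0504, 0.1387]
ee_rot: [0.028, 1.0, -0.0, 0.0]
ft_force: [-4.9, -0.5, 7.7]
grip_width: 0.0409
gripper_force: 62.3
```

```bash
python3 -m creep '[[[0,0,-2.5,0],[-7,0,-2.5,0],[-14,0,-2.5,0],[-21,0,-2.5,0],[-28,0,-2.5,0],[-32,0,-2.5,0],[-34,0,-2.5,0],[-34,0,-2.5,0]]]';python3 -m creep '[[[-1,0,0,0],[-2,0,0,0],[-3,0,0,0],[-4,0,0,0],[-4,0,0,0]]]'
```

```text
time_s: 25.35
tcp_pos: [0.6142, 0.0485, 0.1395]
ee_rot: [0.028, 1.0, 0.0, -0.0]
ft_force: [-0.6, 0.8, -2.9]
grip_width: 0.0405
gripper_force: 61.4
time_s: 25.98
tcp_pos: [0.6182, 0.0482, 0.1396]
ee_rot: [0.029, 1.0, -0.0, 0.0]
ft_force: [-0.6, -0.4, -2.4]
grip_width: 0.0404
gripper_force: 61.4
```

```bash
python3 -m creep '[[[-1,0,0,0],[-2,0,0,0],[-3,0,0,0],[-3,0,0,0]]]'
```

```text
time_s: 26.48
tcp_pos: [0.6213, 0.048, 0.1396]
ee_rot: [0.029, 1.0, -0.0, 0.0]
ft_force: [-0.3, 0.2, -2.7]
grip_width: 0.0409
gripper_force: 61.4
```

```bash
python3 -m creep '[[[-1,0,0,0],[-2,0,0,0],[-2,0,0,0]]]';python3 -m creep '[[[-1,0,0,0],[-2,0,0,0],[-2,0,0,0]]]'
```

```text
time_s: 26.85
tcp_pos: [0.6233, 0.0479, 0.1396]
ee_rot: [0.029, 1.0, -0.0, 0.0]
ft_force: [0.1, 0.6, -2.6]
grip_width: 0.0405
gripper_force: 61.4
time_s: 27.22
tcp_pos: [0.6249, 0.0478, 0.1395]
ee_rot: [0.028, 1.0, -0.0, -0.0]
ft_force: [-1.2, -0.7, -2.9]
grip_width: 0.0411
gripper_force: 61.5
```

```bash
python3 -m creep '[[[-1,0,0,0],[-2,0,0,0],[-2,0,0,0]]]'
```

```text
time_s: 27.6
tcp_pos: [0.6259, 0.0477, 0.1395]
ee_rot: [0.028, 1.0, -0.0, -0.002]
ft_force: [-6.7, 0.3, 1.8]
grip_width: 0.0408
gripper_force: 61.8
```

```bash
python3 -m creep '[[[2,0,0,0],[2,0,0.7,0],[2,0,0.7,0]]]';python3 -m creep '[[[0,0,0,0],[0,0,0,0],[0,0,0,0],[0,0,0,0]]]' 1; python3 -m creep '[[[0,0,-10,0],[0,0,-40,0],[0,0,-80,0],[0,0,-105,0],[0,0,-105,0]]]'; python3 -c "
from h import *
a=save('side','pics/s5.png')
cv2.imwrite('pics/c7.png',cv2.resize(cv2.imread('pics/s5.png')[200:310,240:380],None,fx=5,fy=5,interpolation=2))
print(rel([.633,.313,.20],15.6))"
```

```text
time_s: 27.98
tcp_pos: [0.6252, 0.0478, 0.1391]
ee_rot: [0.028, 1.0, -0.0, 0.0]
ft_force: [-3.1, -1.1, 0.7]
grip_width: 0.0407
gripper_force: 61.5
time_s: 28.48
tcp_pos: [0.6253, 0.0479, 0.1391]
ee_rot: [0.028, 1.0, 0.0, 0.0]
ft_force: [-0.1, -0.3, 0.9]
grip_width: 0.0854
gripper_force: 0.0
time_s: 29.1
tcp_pos: [0.6269, 0.0478, 0.2476]
ee_rot: [0.028, 1.0, -0.0, 0.003]
ft_force: [-0.3, -0.1, 0.0]
grip_width: 0.0856
gripper_force: 0.0
(array([  8. , 265.2,  45.1]), np.float64(-18.9), 'now', array([0.6258, 0.0478, 0.2452]), 'yaw', np.float64(-3.26), 'F', array([-0.8,  0.2, -0.5]))
```

View pics/c7.png

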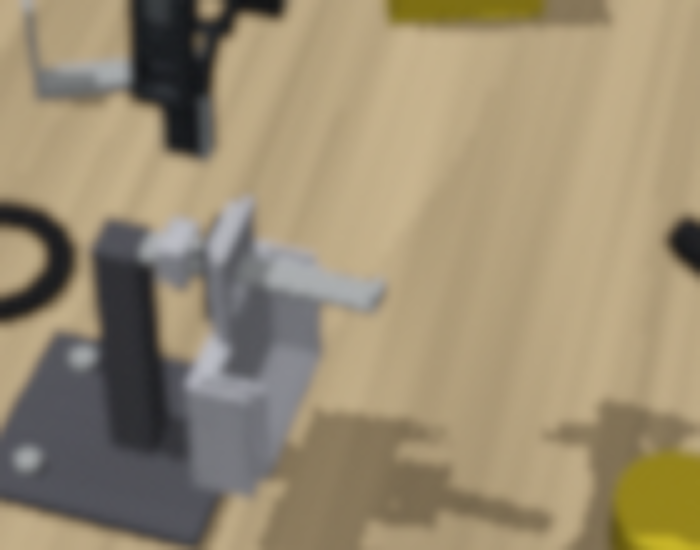

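```bash
python3 -m creep '[[[0,30,0,0],[1,75,0,-3],[3,120,0,-7],[4,165,0,-11],[6,210,15,-14],[7,245,30,-17],[8,266,45,-19],[8,266,45,-19]]]'; python3 -m creep '[[[0,0,0,0]]]'; python3 -c "
from h import *
print(rel([.634,.3135,.082],15.6))"
```

```text
time_s: 30.15
tcp_pos: [0.6305, 0.3142, 0.1953]
ee_rot: [-0.138, 0.99, -0.001, -0.003]
ft_force: [-0.4, -0.6, -0.9]
grip_width: 0.0857
gripper_force: 0.0
time_s: 30.28
tcp_pos: [0.6325, 0.3126, 0.1988]
ee_rot: [-0.136, 0.991, -0.0, -0.0]
ft_force: [-0.2, -0.0, 0.4]
grip_width: 0.0852
gripper_force: 0.0
(array([ -1.7,   0.5, 116.8]), np.float64(0.1), 'now', array([0.6325, 0.3126, 0.1988]), 'yaw', np.float64(15.66), 'F', array([-0.2, -0. ,  0.4]))
```

```bash
python3 -m creep '[[[-1,0,25,0],[-1,0,50,0],[-1,0,75,0],[-1,0,100,0],[-1,0,114,0],[-1,0,114,0]]]'; python3 -m creep '[[[0,0,0,0],[0,0,0,0],[0,0,0,0],[0,0,0,0],[0,0,0,0]]]' 0.3
```

```text
time_s: 31.02
tcp_pos: [0.6331, 0.313, 0.0843]
ee_rot: [-0.136, 0.991, -0.0, -0.001]
ft_force: [0.7, -0.1, -0.4]
grip_width: 0.0854
gripper_force: 0.0
time_s: 31.65
tcp_pos: [0.6347, 0.3143, 0.087]
ee_rot: [-0.137, 0.991, 0.0, 0.002]
ft_force: [0.1, -0.8, 5.5]
grip_width: 0.0504
gripper_force: 62.4
```

```bash
python3 -m creep '[[[0,0,-20,0],[0,0,-60,0],[0,0,-100,0],[0,0,-120,0]]]'; python3 -m creep '[[[20,-20,0,2],[55,-58,0,5],[92,-97,0,8],[130,-137,0,11],[160,-178,10,14],[178,-205,25,17],[185,-218,46,19],[185,-218,46,19]]]'; python3 -m creep '[[[0,0,0,0],[0,0,0,0]]]'; python3 -c "
from h import *
print(rel([.515,.0542,.159],-3.3))"
```

```text
time_s: 32.15
tcp_pos: [0.6343, 0.3148, 0.2089]
ee_rot: [-0.137, 0.991, 0.001, 0.002]
ft_force: [-0.4, 0.1, -1.6]
grip_width: 0.05
gripper_force: 62.6
time_s: 33.15
tcp_pos: [0.5122, 0.0535, 0.1569]
ee_rot: [0.029, 1.0, 0.0, -0.002]
ft_force: [-0.4, 0.6, -2.5]
grip_width: 0.0502
gripper_force: 62.7
time_s: 33.4
tcp_pos: [0.5151, 0.0549, 0.1599]
ee_rot: [0.028, 1.0, 0.0, 0.001]
ft_force: [-0.7, -0.2, -1.4]
grip_width: 0.0504
gripper_force: 62.7
(array([ 0.1, -0.7,  0.9]), np.float64(0.1), 'now', array([0.5151, 0.0549, 0.1599]), 'yaw', np.float64(-3.18), 'F', array([-0.7, -0.2, -1.4]))
```

```bash
python3 -m creep '[[[-15,-0.5,0.5,0],[-30,-0.5,0.5,0],[-36,-0.5,0.5,0],[-39,-0.5,0.5,0],[-42,-0.5,0.5,0],[-45,-0.5,0.5,0],[-48,-0.5,0.5,0],[-48,-0.5,0.5,0]]]'; python3 -m creep '[[[-3,0,0,0],[-6,0,0,0],[-9,0,0,0],[-12,0,0,0],[-15,0,0,0],[-15,0,0,0]]]'; python3 -c "
from h import *
print(rel([.578,.0506,.151],-3.3))"
```

```text
time_s: 34.4
tcp_pos: [0.5624, 0.0508, 0.1585]
ee_rot: [0.029, 1.0, -0.0, 0.0]
ft_force: [-0.2, 1.1, -2.8]
grip_width: 0.05
gripper_force: 62.7
time_s: 35.15
tcp_pos: [0.5774, 0.05, 0.1584]
ee_rot: [0.029, 1.0, -0.0, 0.0]
ft_force: [0.4, 0.0, -1.8]
grip_width: 0.0505
gripper_force: 62.7
(array([-0.6,  0.6,  7.4]), np.float64(0.0), 'now', array([0.5774, 0.05  , 0.1584]), 'yaw', np.float64(-3.27), 'F', array([ 0.4,  0. , -1.8]))
```

```bash
python3 -m creep '[[[0,0.5,2,0],[0,0.5,4,0],[0,0.5,6,0],[0,0.5,7,0],[0,0.5,8,0],[0,0.5,8,0]]]'; python3 -m creep '[[[0,0,1,0],[0,0,2,0],[0,0,2,0]]]'
```

```text
time_s: 35.9
tcp_pos: [0.5772, 0.0505, 0.1503]
ee_rot: [0.028, 1.0, -0.0, -0.0]
ft_force: [0.1, -0.3, -0.2]
grip_width: 0.05
gripper_force: 62.7
time_s: 36.28
tcp_pos: [0.5773, 0.0505, 0.1486]
ee_rot: [0.028, 1.0, -0.0, 0.0]
ft_force: [-0.8, -0.2, 0.5]
grip_width: 0.0504
gripper_force: 63.0
```

```bash
python3 -m creep '[[[0,0,-1,0],[-7,0,-1,0],[-14,0,-1,0],[-21,0,-1,0],[-28,0,-1,0],[-31,0,-1,0],[-33,0,-1,0],[-33,0,-1,0]]]';python3 -m creep '[[[-1,0,0,0],[-2,0,0,0],[-3,0,0,0],[-4,0,0,0],[-4,0,0,0]]]'
```

```text
time_s: 37.28
tcp_pos: [0.6102, 0.0486, 0.1494]
ee_rot: [0.029, 1.0, 0.0, -0.0]
ft_force: [-0.1, 0.6, -1.4]
grip_width: 0.0503
gripper_force: 62.8
time_s: 37.9
tcp_pos: [0.6142, 0.0484, 0.1494]
ee_rot: [0.028, 1.0, 0.0, 0.0]
ft_force: [0.4, 0.2, -0.4]
grip_width: 0.0506
gripper_force: 62.7
```

```bash
python3 -m creep '[[[-1,0,0,0],[-2,0,0,0],[-3,0,0,0],[-3,0,0,0]]]'
```

```text
time_s: 38.4
tcp_pos: [0.6172, 0.0482, 0.1494]
ee_rot: [0.028, 1.0, -0.0, 0.0]
ft_force: [-0.4, -0.2, -1.7]
grip_width: 0.0502
gripper_force: 62.7
```

```bash
python3 -m creep '[[[-1,0,0,0],[-2,0,0,0],[-2,0,0,0]]]';python3 -m creep '[[[-1,0,0,0],[-2,0,0,0],[-2,0,0,0]]]'
```

```text
time_s: 38.78
tcp_pos: [0.6192, 0.0481, 0.1494]
ee_rot: [0.029, 1.0, -0.0, 0.0]
ft_force: [0.2, -0.1, -1.5]
grip_width: 0.0505
gripper_force: 62.7
time_s: 39.15
tcp_pos: [0.6212, 0.048, 0.1494]
ee_rot: [0.028, 1.0, -0.0, 0.0]
ft_force: [-0.8, -1.1, -1.1]
grip_width: 0.05
gripper_force: 62.7
```

```bash
python3 -m creep '[[[-1,0,0,0],[-1.5,0,0,0],[-1.5,0,0,0]]]'
```

```text
time_s: 39.52
tcp_pos: [0.6227, 0.0479, 0.1494]
ee_rot: [0.029, 1.0, -0.0, 0.0]
ft_force: [0.5, 0.2, -1.6]
grip_width: 0.05
gripper_force: 62.7
```

```bash
python3 -m creep '[[[-1,0,0,0],[-1.5,0,0,0],[-1.5,0,0,0]]]'
```

```text
time_s: 39.9
tcp_pos: [0.6236, 0.0478, 0.1493]
ee_rot: [0.028, 1.0, -0.0, -0.001]
ft_force: [-4.8, 0.5, 1.0]
grip_width: 0.0502
gripper_force: 62.9
```

```bash
python3 -m creep '[[[-1,0,0,0],[-1.5,0,0,0],[-1.5,0,0,0]]]'
```

```text
time_s: 40.28
tcp_pos: [0.6242, 0.0477, 0.1493]
ee_rot: [0.028, 1.0, -0.0, -0.002]
ft_force: [-7.9, -0.6, 3.1]
grip_width: 0.0505
gripper_force: 63.2
```

```bash
python3 -m creep '[[[-1,0,0,0],[-1,0,0,0],[-1,0,0,0],[-1,0,0,0],[-1,0,0,0],[-1,0,0,0],[-1,0,0,0]]]'
```

```text
time_s: 41.15
tcp_pos: [0.6248, 0.0477, 0.1493]
ee_rot: [0.028, 1.0, -0.0, -0.002]
ft_force: [-10.7, -0.4, 4.4]
grip_width: 0.0498
gripper_force: 63.3
```

```bash
python3 -m creep '[[[1.5,0,0,0],[3,0,0.4,0],[3,0,0.7,0],[3,0,0.7,0]]]';python3 -m creep '[[[0,0,0,0],[0,0,0,0],[0,0,0,0],[0,0,0,0]]]' 1; python3 -m creep '[[[0,0,-10,0],[0,0,-40,0],[0,0,-80,0],[0,0,-105,0],[0,0,-120,0],[0,0,-120,0]]]'; python3 -c "
from h import *
a=save('side','pics/s6.png')
cv2.imwrite('pics/c8.png',cv2.resize(cv2.imread('pics/s6.png')[200:310,240:380],None,fx=5,fy=5,interpolation=2))"
```

```text
time_s: 41.65
tcp_pos: [0.6238, 0.0479, 0.1488]
ee_rot: [0.029, 1.0, 0.0, 0.0]
ft_force: [-1.4, 0.5, -1.4]
grip_width: 0.0505
gripper_force: 62.9
time_s: 42.15
tcp_pos: [0.6238, 0.0479, 0.1488]
ee_rot: [0.028, 1.0, -0.0, 0.0]
ft_force: [-0.2, -0.0, -0.0]
grip_width: 0.0851
gripper_force: 0.0
time_s: 42.9
tcp_pos: [0.6243, 0.0479, 0.2701]
ee_rot: [0.028, 1.0, -0.0, 0.001]
ft_force: [0.2, 0.2, -0.4]
grip_width: 0.0855
gripper_force: 0.0
```

View pics/c8.png

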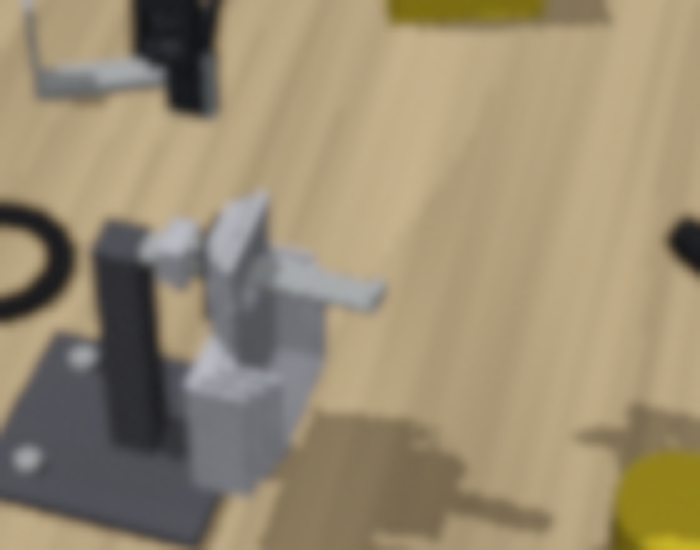

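```bash
python3 -c "
from station import robot
print(robot.finish_job())"
```

```text
the job is handed in; nothing more can be done
None
```

The three trays hang nested on the bar with the largest at the back. I pressed the nest on the spring stop at about 10.7 N for a little over half a second, then let go and handed the job in at about 43 s; no verdict was returned. The last close-up shows all three hanging flat in one another. I did not re-measure the tub, tape measure and screwdriver at the end, but the arm went nowhere near them.

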